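# Hook the vent flap of the weighing enclosure shut

## Robot

A 6-joint arm with a two-finger parallel gripper is mounted at the origin on the work surface. World frame = base frame: x ahead of the robot, y to its left, z up, the work surface at z = 0. Lengths are in m, angles in degrees, forces in N, time in s.
With the tool pointing down it reaches from about 0.325 to 0.775 m from the base axis. Payload 5.5 kg.
Tool frame: the origin (TCP) lies at the centre of the arm's flange, where the gripper is bolted on; the fingertips stand 182 mm ahead of it and the grasp point (between the pads) lies 163 mm ahead of it; z points along the fingers, y is the direction in which the jaws open and shut (so a half turn about z gives the same grasp; the last joint's range is limited). The gripper opens to 88 mm and grips with 3 to 60 N. Pads are 20 mm wide; open, the fingers measure 115 mm over their backs; the gripper's body (75 mm by 178 mm) begins 61 mm behind the grasp point.
Start: joints at [70.376, 5.22, 70.514, -0, 104.267, -3.249], TCP at [0.169, 0.576, 0.405] pointing down, gripper open.
Joint ranges: [-164.24, 164.24], [-49.07, 125.15], [9.68, 141.18], [-86.29, 266.29], [3.28, 154.24], [-151.56, 151.56]. Speed limits (degrees/s): [147.25, 147.25, 172.46, 180, 180, 180].

## Interface

Orientations are given as [roll, pitch, yaw] about the fixed x, y, z axes, in that order (R = Rz(yaw) Ry(pitch) Rx(roll)).
In Python, from station import r gives the robot as it stands. The module is installed in compiled form; this text tells all that it offers. Calls block until the motion is done:
- r.reach(position, orientation): joint-space move of the TCP to a pose.
- r.servo_line(position, rotation=None, speed=0.15): straight line of the TCP; rotation=None keeps the orientation; speed is the mean speed in m/s.
- r.move_joints(angles): joint-space move.
- r.let_go() and r.grab(squeeze=None): open the fingers fully, or close them until they stop; squeeze is the grip in N (None keeps the last).
- r.wait(seconds).
- r.inverse_kinematics(position, orientation): joint angles nearest the present ones, or None.
- r.sense(): the state.
- r.snapshot(name): name is "scene" or "top" or "wrist"; returns a dict with "frame" (400x640x3 uint8, red, green, blue), "fx", "fy", "cx", "cy" (pixels), "R" (3x3) and "t" (3): a world point X has camera coordinates R X + t. Camera axes: x right, y down, z forward; pixel columns grow to the right and rows downward; lengths in m; the calibration is good to about 2 mm. The wrist camera is an equidistant fisheye: a pixel r from the principal point sees the ray r / f radians off the axis. A picture is of the moment at which its call begins. There is no depth.
A pose or a line that the arm cannot do raises r.IKError and nothing moves.
- r.hand_in(): hands the job in, once; it reports no verdict.
The state is a dict: "clock": time; "joints": joint angles; "joint_vel": joint speeds; "joint_torque": joint torques, N m; "tcp_pos": TCP position; "orientation": TCP orientation; "contact_force": force on the tool from outside, world axes, zero at the start; "torque": the same for the moment, N m; "opening": finger opening in m.
Only numpy, scipy, OpenCV 4.12 (cv2) and the standard library are available. Lean on these libraries where they do the work, as an engineer would, in place of code of your own. Each camera call takes 0.05 s, during which the arm holds its last target.

## Task

Take the hook pole from its rest, hook it into the ring eye above the weighing enclosure's open vent flap, and swing the flap shut with the pole, gently and without slamming: feel it past its sprung catch onto its stop and keep pulling there with about 15 newtons for half a second, never with more than 22. Then unhook without opening it again and lay the pole back in its rest as you found it. Touch the enclosure only with the pole and leave everything else where it is.

Things in the scene. Friction and masses are not known exactly. Their poses are not given: they have to be found in the camera images.
- enclosure: Weighing enclosure, fixed, 310 mm wide (y), 300 mm deep (x), open on top: white front frame 213 mm tall and 20 mm thick facing the robot, clear side screens 182 mm tall, a balance inside. Origin on the table surface under the middle of the front frame; x points from the robot into the enclosure, y to the left.
- flap (a joint): Angle of the clear vent flap (178 mm wide, top at 196 mm, 350 g) behind the front frame, hinged about a vertical axis on its left (+y). Positive: swung inwards, away from the robot; starts at 0.45 to 0.65, stays where left (1 to 2 N at the eye moves it). Its stop and catch are set by hand: it seats anywhere from -0.04 to +0.04, not readable beforehand; short of the catch it stands 0.048 or more.
- eye (a point): Centre of the steel ring eye on a thin post over the flap's free edge, 262 mm above the table, hole vertical: inner diameter 21 mm, bar 6 mm thick; the post is at its far side, below is free down to the frame's top (213 mm). Moves with the flap, 166 mm from the hinge axis. Shutting needs 6 to 8 N here to pass the sprung catch, the last 16 mm before the stop; reopening about 7 N.
- flap_hinge (a point): Point on the flap's vertical hinge axis, at the height of the eye (262 mm), at enclosure x = +20, y = +95 mm.
- hook_pole: Hook pole, 258 mm long, 180 to 280 g. Origin in the middle of the handle's section at the place to grip, near the centre of mass; x along the pole to the hook, z up as it lies in the rest. Black handle 16 mm wide, 22 mm high, x from -105 to +30 mm; then a steel rod of 8 mm diameter, bent straight down at x = 150 mm into a prong of 8 mm diameter ending 38 mm below the rod's axis.
- hook_tip (a point): Lower end of the hook pole's prong, at x = 150, y = 0, z = -38 mm in the pole's frame. With the flap on its stop and the pole held firmly, each further millimetre of pull adds roughly 4 N.
- pole_rest: Grey fixed rest: base plate 230 by 80 mm, two open forks at x = -85 and +85 mm (12 mm thick, slots 22 and 14 mm wide, flared above, tops 90 and 97 mm high). Origin on the table surface under its middle. The pole lies along the rest's x, hook beyond the base at +x, prong down, its origin 75 mm above the rest's and at first within 8 mm of it lengthwise.
- cal_weight: Bystander: steel calibration weight, 28 mm diameter, 42 mm tall. Origin under its middle.
- filter_dish: Bystander: flat clear dish, 52 mm diameter, 12 mm tall. Origin under its middle.
- filter_stack: Bystander: stack of round white filters, 47 mm diameter, 18 mm tall. Origin under its middle.
- reagent_jar: Bystander: amber glass jar, 54 mm diameter, 70 mm tall. Origin under its middle.
- beaker: Bystander: glass beaker, 56 mm diameter, 60 mm tall. Origin under its middle.
- dust_brush: Bystander: lying dust brush, 160 mm long. Origin under its middle.
- cassette_box: Bystander: white cassette box, 90 by 60 by 28 mm. Origin under its middle.

How it is judged:
By the outcome, as a careful person would: the job done as asked, in the order asked, and still so for the second after the job is handed in, with the robot touching nothing.
It also fails if it takes over 59 s, if anything falls off the work surface, if the arm or the gripper's body presses on something with over 40 N, if the wrist force passes 120 N, or if a joint passes its speed limit or range.

## Working session

There is one attempt and no reset: what is moved stays moved. The work goes in short steps, each a Python script; the robot and the scene stay as the last script left them, time stands still between calls to the robot, and variables do not carry over. Pictures are saved under pics/ and viewed, and the job is handed in when it is done.

```bash
ls; mkdir -p pics
python3 - <<'E'
from station import r
import cv2,numpy as np
print(r.sense())
for n in ["scene","top","wrist"]:
    s=r.snapshot(n); cv2.imwrite(f"pics/{n}0.png",s["frame"][:,:,::-1])
    print(n,s["fx"],s["fy"],s["cx"],s["cy"],np.round(s["R"],4).tolist(),np.round(s["t"],4).tolist(), (-np.array(s["R"]).T@s["t"]).round(3))
E
```

```text
pics
{'clock': 0.0, 'joints': array([ 7.03771093e+01,  5.26089094e+00,  7.05811665e+01, -9.33788751e-04,
        1.04264515e+02, -3.24915699e+00]), 'joint_vel': array([ 0.01508602, -0.01671405,  0.08084436, -0.07440814, -0.05156645,
       -0.05966333]), 'joint_torque': array([-1.74725934e-03, -4.46471608e+01, -4.06432700e+01,  6.97799167e-02,
        2.98788166e-02, -1.28703059e-04]), 'tcp_pos': array([0.16916815, 0.57571388, 0.40353674]), 'orientation': array([-1.79893548e+02, -5.13634379e-03,  1.63626032e+02]), 'contact_force': array([0.577841  , 0.65432348, 0.13561853]), 'torque': array([ 0.05773159,  0.00505389, -0.00715848]), 'opening': 0.08786349311076325}
scene 382.5651608073504 382.5651608073504 318.2115729111657 197.8592629642066 [[-0.7736, 0.6336, 0.0041], [0.4348, 0.5355, -0.724], [-0.4609, -0.5583, -0.6898]] [0.4484, -0.0634, 1.3325] [0.989 0.494 0.871]
top 436.8891921346375 436.8891921346375 315.5851873453671 192.99146457076776 [[-0.0297, -0.9996, 0.0019], [-0.9806, 0.0288, -0.1938], [0.1937, -0.0076, -0.981]] [-0.0595, 0.5545, 1.209] [ 0.308 -0.066  1.294]
wrist 309.70691628693146 309.70691628693146 318.55259970901477 196.6895903291332 [[0.283, 0.9591, -0.0015], [0.9194, -0.2708, 0.2852], [0.2732, -0.0821, -0.9585]] [-0.5989, -0.0344, 0.3916] [0.094 0.597 0.384]
```

View pics/scene0.png

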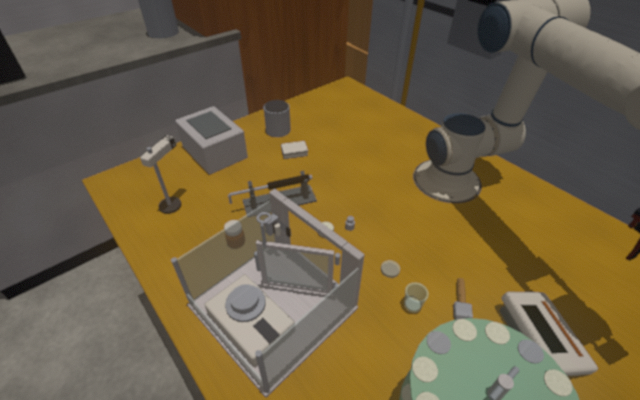

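View pics/top0.png

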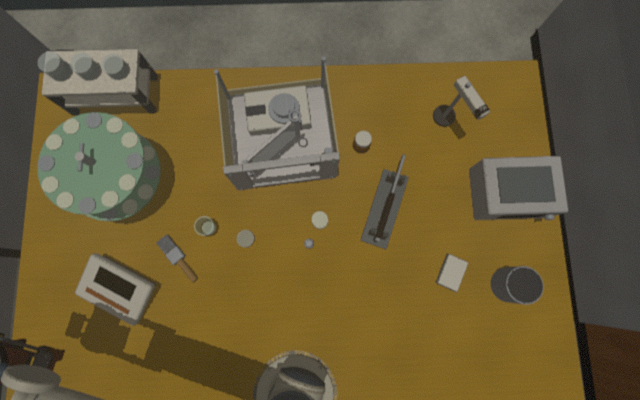

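View pics/wrist0.png

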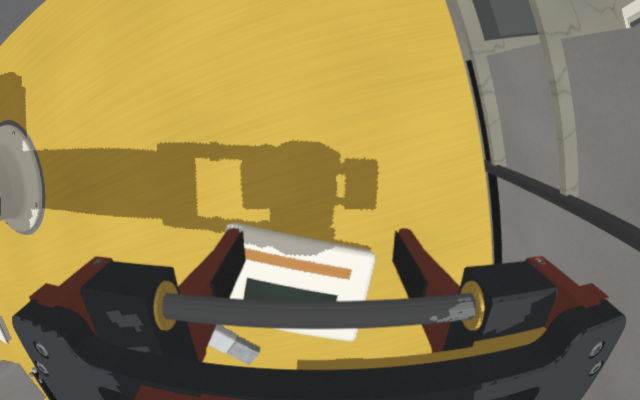

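Run:
```python
import cv2
a=cv2.imread("pics/top0.png")
c=a[45:255,205:425]; cv2.imwrite("pics/topz.png",cv2.resize(cv2.convertScaleAbs(c,alpha=1.5),None,fx=3.6,fy=2.8,interpolation=cv2.INTER_CUBIC))
a=cv2.imread("pics/scene0.png")
c=a[165:345,165:385]; cv2.imwrite("pics/scenez.png",cv2.resize(cv2.convertScaleAbs(c,alpha=1.5),None,fx=3.2,fy=3.2,interpolation=cv2.INTER_CUBIC))
```

```text
(no output)
```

View pics/topz.png

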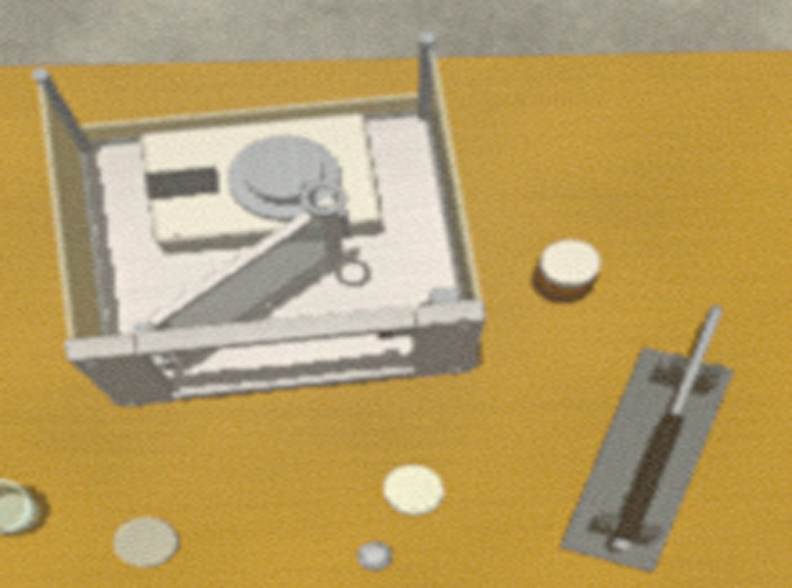

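View pics/scenez.png

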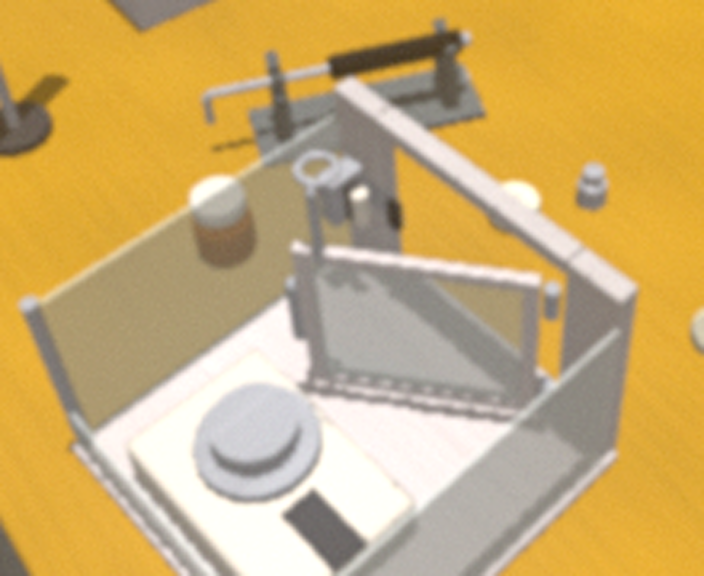

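```bash
cat > h.py <<'E'
from station import r
import cv2,numpy as np
def ray(s,u,v):
    R=np.array(s["R"]);t=np.array(s["t"])
    d=np.array([(u-s["cx"])/s["fx"],(v-s["cy"])/s["fy"],1.])
    if s.get("fish"):
        rr=np.hypot(d[0],d[1]); d=np.array([d[0]/rr*np.sin(rr),d[1]/rr*np.sin(rr),np.cos(rr)])
    d=R.T@d; return -R.T@t,d/np.linalg.norm(d)
def plane(s,u,v,z):
    c,d=ray(s,u,v); return c+d*(z-c[2])/d[2]
def tri(*rays):
    A=sum(np.eye(3)-np.outer(d,d) for c,d in rays); b=sum((np.eye(3)-np.outer(d,d))@c for c,d in rays)
    X=np.linalg.solve(A,b); return X,[np.linalg.norm(np.cross(X-c,d)) for c,d in rays]
def proj(s,X):
    p=np.array(s["R"])@X+s["t"]
    if s.get("fish"):
        rr=np.hypot(p[0],p[1]);k=np.arctan2(rr,p[2])/rr;return s["cx"]+s["fx"]*k*p[0],s["cy"]+s["fy"]*k*p[1]
    return s["cx"]+s["fx"]*p[0]/p[2],s["cy"]+s["fy"]*p[1]/p[2]
E
python3 - <<'E'
from h import *
s=r.snapshot("scene");t=r.snapshot("top")
Z=lambda x,y:(205+x/3.6-.36,45+y/2.8-.3)
S=lambda x,y:(165+x/3.2-.35,165+y/3.2-.35)
np.set_printoptions(precision=4,suppress=True)
print("eye",tri(ray(t,*Z(322,200)),ray(s,*S(318,168))))
print("eye@z",plane(t,*Z(322,200),.265),plane(s,*S(318,168),.265))
for n,p in dict(Lnear=(68,357),Lfar=(68,343),Rnear=(483,318),Rfar=(483,303)).items(): print(n,plane(t,*Z(*p),.213))
for n,p in dict(Rfarcorner_front=(345,80),Lfront=(637,292),Lback=(608,300)).items(): print("sc",n,plane(s,*S(*p),.213))
for n,p in dict(a=(640,348),b=(733,370),c=(655,572),d=(560,547)).items(): print("rest",n,plane(t,*Z(*p),.005))
print("pole end",plane(t,*Z(620,545),.075),"hook",plane(t,*Z(714,310),.079), "han",plane(t,*Z(675,415),.086))
print("tip",tri(ray(t,*Z(714,310)),ray(s,*S(209,97))),plane(s,*S(209,118),.037))
E
```

```text
eye (array([ 0.7105, -0.0274,  0.2597]), [np.float64(0.001565175463001469), np.float64(0.0015651754630015158)])
eye@z [ 0.7072 -0.0266  0.265 ] [ 0.7138 -0.0243  0.265 ]
Lnear [0.5819 0.1579 0.213 ]
Lfar [0.5951 0.158  0.213 ]
Rnear [ 0.6101 -0.1368  0.213 ]
Rfar [ 0.6243 -0.1374  0.213 ]
sc Rfarcorner_front [ 0.62   -0.1361  0.213 ]
sc Lfront [0.5874 0.1629 0.213 ]
sc Lback [0.6072 0.1555 0.213 ]
rest a [ 0.6307 -0.2816  0.005 ]
rest b [ 0.6039 -0.3584  0.005 ]
rest c [ 0.3888 -0.2795  0.005 ]
rest d [ 0.4172 -0.2034  0.005 ]
pole end [ 0.4119 -0.2424  0.075 ] hook [ 0.6507 -0.3309  0.079 ] han [ 0.5401 -0.2913  0.086 ]
tip (array([ 0.654 , -0.3335,  0.0703]), [np.float64(0.0010339163458815165), np.float64(0.0010339163458813478)]) [ 0.6558 -0.3425  0.037 ]
```

Run:
```python
from h import *
np.set_printoptions(precision=4,suppress=True)
r.reach([0.16,0.5,0.56],[180,0,163.6])
r.reach([0.40,0.0,0.56],[180,0,60])
r.reach([0.508,-0.278,0.40],[180,0,-20.3])
x=r.sense();print(x["clock"],x["joints"],x["tcp_pos"],x["orientation"],x["contact_force"])
w=r.snapshot("wrist");print(w["R"],w["t"]);cv2.imwrite("pics/w1.png",w["frame"][:,:,::-1])
```

```text
4.25 [-31.9725   1.8717  74.3682   0.024  103.6879  78.2015] [ 0.5083 -0.2771  0.401 ] [-179.9919   -0.0754  -20.1683] [0.6775 0.1414 0.6516]
[[-0.3458 -0.9383 -0.0003]
 [-0.8995  0.3315  0.2845]
 [-0.2669  0.0987 -0.9587]] [-0.0844  0.5162  0.5513]
```

View pics/w1.png

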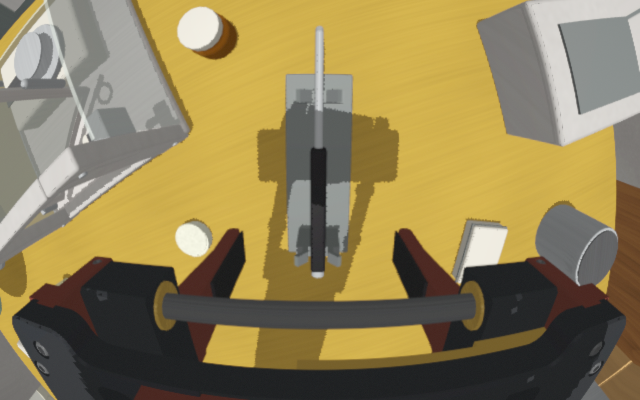

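Run:
```python
from h import *
np.set_printoptions(precision=4,suppress=True)
w=r.snapshot("wrist");w["fish"]=1
a=plane(w,318,272,.083);b=plane(w,318.5,149,.086);c=plane(w,319.5,27,.077)
print(a,b,c,np.degrees(np.arctan2(*(c-a)[[1,0]])),np.linalg.norm(c-a),np.linalg.norm(b-a))
d=(c-a)[:2];d/=np.linalg.norm(d)
print("origin from a,b,c",a[:2]+d*.105,b[:2]-d*.03,c[:2]-d*.154)
for p in [(287,75),(351,75),(288,250),(350,250)]: print(plane(w,*p,.006))
for p in [(193,238,.018),(200,30,.07)]: print(plane(w,*p))
print("Rfront top",plane(w,188,128,.213))
```

```text
[ 0.4177 -0.2432  0.083 ] [ 0.5449 -0.2906  0.086 ] [ 0.6581 -0.3334  0.077 ] -20.565068941135415 0.2569068836576263 0.13580900332550108
origin from a,b,c [ 0.516  -0.2801] [ 0.5168 -0.2801] [ 0.5139 -0.2793]
[ 0.633 -0.283  0.006]
[ 0.6066 -0.3547  0.006 ]
[ 0.4215 -0.2012  0.006 ]
[ 0.3925 -0.2799  0.006 ]
[ 0.4852 -0.0862  0.018 ]
[ 0.7081 -0.2193  0.07  ]
Rfront top [ 0.6    -0.2309  0.213 ]
```

Run:
```python
from h import *
np.set_printoptions(precision=4,suppress=True)
P=[0.5155,-0.2798]
r.reach([*P,0.31],[180,0,-20.5])
r.servo_line([*P,0.238],[180,0,-20.5],speed=0.08)
x=r.sense();print(x["clock"],x["tcp_pos"],x["orientation"],x["contact_force"])
r.grab(50)
x=r.sense();print(x["clock"],x["tcp_pos"],x["orientation"],x["contact_force"],x["torque"],x["opening"])
w=r.snapshot("wrist");cv2.imwrite("pics/w2.png",w["frame"][:,:,::-1])
```

```text
5.85 [ 0.5157 -0.2799  0.2388] [179.9853  -0.0656 -20.4991] [-0.008   0.348  -0.1609]
6.95 [ 0.5155 -0.2797  0.238 ] [-179.9913   -0.0033  -20.4928] [-0.5521  0.4428  0.2185] [0.09   0.1279 0.0289] 0.01590524787942331
```

View pics/w2.png

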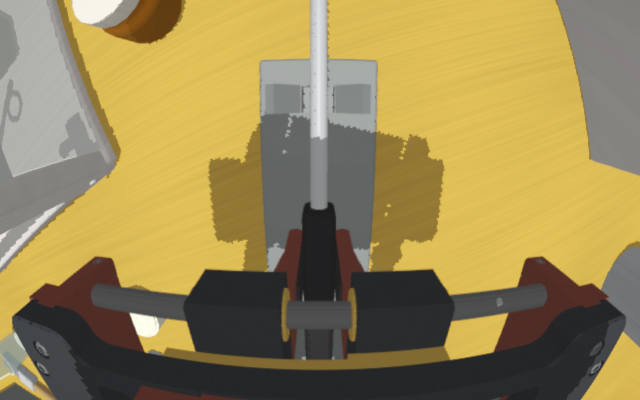

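```bash
python3 - <<'E'
from h import *
np.set_printoptions(precision=4,suppress=True)
r.servo_line([0.5155,-0.2798,0.30],speed=0.1)
r.servo_line([0.5155,-0.2798,0.50],speed=0.3)
r.reach([0.5213,-0.0453,0.52],[180,0,5.4])
r.wait(0.3)
x=r.sense();print(x["clock"],x["tcp_pos"],x["orientation"],x["contact_force"],x["torque"],x["opening"])
for n in ["wrist","top","scene"]:
    w=r.snapshot(n);cv2.imwrite(f"pics/{n}3.png",w["frame"][:,:,::-1])
E
python3 - <<'E'
import cv2
a=cv2.imread("pics/top3.png")
cv2.imwrite("pics/top3z.png",cv2.resize(a[55:235,205:425],None,fx=3.2,fy=3.2,interpolation=cv2.INTER_CUBIC))
a=cv2.imread("pics/scene3.png")
cv2.imwrite("pics/scene3z.png",cv2.resize(a[145:325,165:385],None,fx=3.2,fy=3.2,interpolation=cv2.INTER_CUBIC))
E
```

```text
9.8167 [ 0.5215 -0.0463  0.5196] [-179.9969    0.0378    5.2898] [ 0.0555 -0.0737 -1.7423] [0.043  0.1883 0.0495] 0.01571695538938919
```

View pics/wrist3.png

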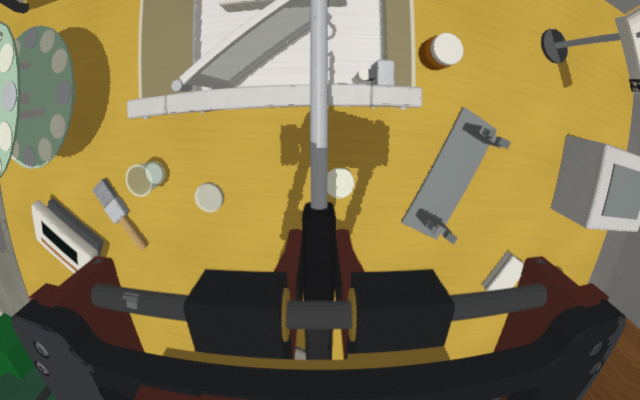

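View pics/top3z.png

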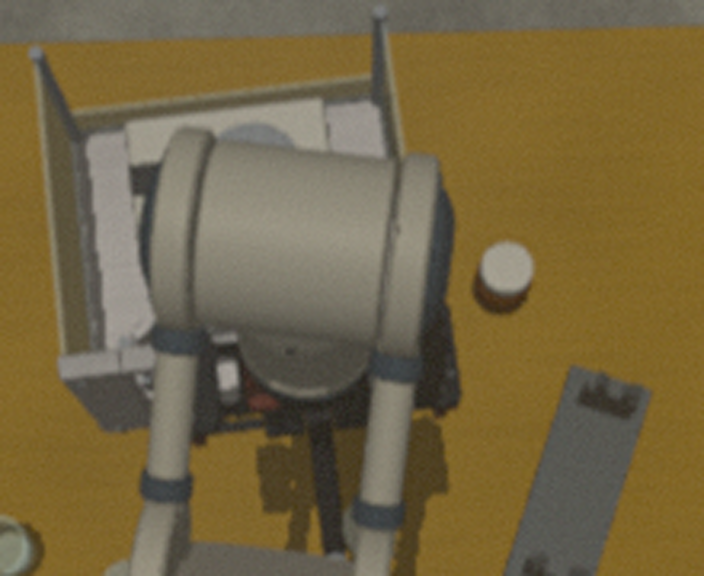

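View pics/scene3z.png

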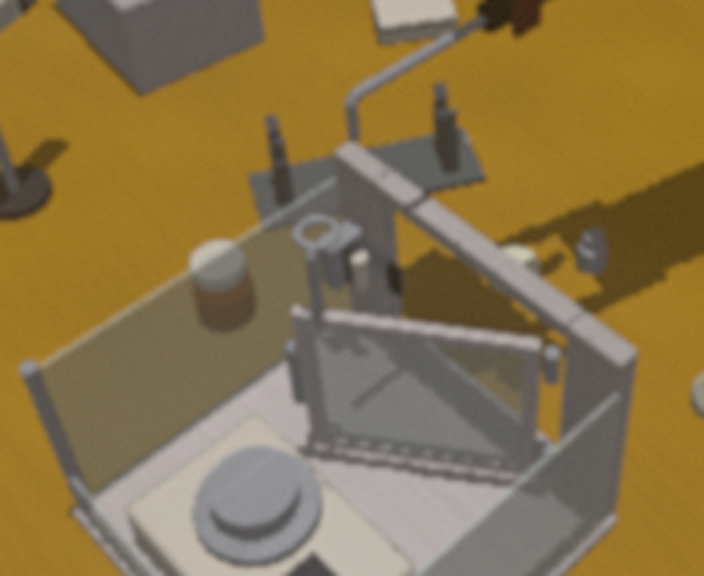

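Run:
```python
from h import *
np.set_printoptions(precision=4,suppress=True)
w=r.snapshot("wrist");w["fish"]=1
s=r.snapshot("scene")
S=lambda x,y:(165+x/3.2-.35,145+y/3.2-.35)
for p in [(130,117),(421,106),(128,102),(421,88),(275,110),(275,94)]: print(p,plane(w,*p,.213))
print("hinge knuckle?",plane(w,178,85,.196),plane(w,178,85,.21))
x=r.sense();y=np.radians(x["orientation"][2]);d=np.array([np.cos(y),np.sin(y),0])
o=x["tcp_pos"]-[0,0,.163];b=o+.15*d
print("bend pred",b,proj(s,b),"seen",S(352,100)); print(proj(s,o+.15*d-[0,0,.038]),"wrist",proj(w,o+.15*d))
print("eye in scene now",S(318,232),plane(s,*S(318,232),.262))
m=cv2.imread("pics/w1.png")
```

```text
(130, 117) [0.5828 0.1575 0.213 ]
(421, 106) [ 0.6127 -0.1353  0.213 ]
(128, 102) [0.5987 0.1606 0.213 ]
(421, 88) [ 0.63   -0.1332  0.213 ]
(275, 110) [0.5938 0.0009 0.213 ]
(275, 94) [0.6087 0.0021 0.213 ]
hinge knuckle? [0.6159 0.1084 0.196 ] [0.6152 0.1017 0.21  ]
bend pred [ 0.6707 -0.0314  0.357 ] (np.float64(275.3824191826652), np.float64(175.1605825131433)) seen (274.65, 175.9)
(np.float64(276.677750082396), np.float64(188.70641088471703)) wrist (np.float64(316.54334513891575), np.float64(-35.87041559199545))
eye in scene now (264.025, 217.15) [ 0.7125 -0.0268  0.262 ]
```

Run:
```python
from h import *
np.set_printoptions(precision=4,suppress=True)
yaw=5.7;d=np.array([np.cos(np.radians(yaw)),np.sin(np.radians(yaw)),0])
eye=np.array([.7112,-.0272,0]);p=eye-.15*d
r.servo_line([p[0],p[1],.486],[180,0,yaw],speed=.12); r.wait(.3)
x=r.sense();print(x["clock"],x["tcp_pos"],x["orientation"],x["contact_force"])
s=r.snapshot("scene");cv2.imwrite("pics/scene4.png",s["frame"][:,:,::-1])
cv2.imwrite("pics/scene4z.png",cv2.resize(s["frame"][165:265,205:345,::-1],None,fx=5.5,fy=5.5,interpolation=cv2.INTER_CUBIC))
b=np.array([.7112,-.0272,.285]);b[:2]=x["tcp_pos"][:2]+.15*d[:2]
f=lambda X:tuple(np.round((np.array(proj(s,X))-[205,165]+.41)*5.5,1))
print("tip pred",f(b),"bend",f(b+[0,0,.038]),"ring",f([.7112,-.0272,.265]),"at ring",f([b[0],b[1],.265]))
```

```text
10.9583 [ 0.5615 -0.0421  0.4869] [179.9796  -0.0804   5.6922] [-0.1689 -0.284  -1.9892]
tip pred (np.float64(324.4), np.float64(246.1)) bend (np.float64(314.9), np.float64(175.5)) ring (np.float64(328.3), np.float64(281.9)) at ring (np.float64(329.1), np.float64(281.4))
```

View pics/scene4z.png

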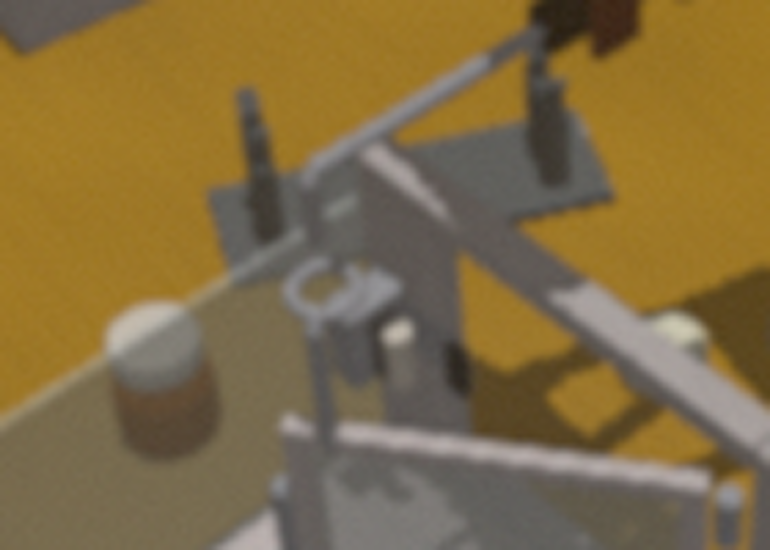

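Run:
```python
from h import *
np.set_printoptions(precision=4,suppress=True)
p=np.array([.7112,-.0272])-.15*np.array([np.cos(np.radians(5.7)),np.sin(np.radians(5.7))])
f0=r.sense()["contact_force"]
for z in [.475,.466,.46,.453,.445]:
    r.servo_line([p[0],p[1],z],speed=.05)
    x=r.sense();print(round(x["clock"],2),x["tcp_pos"],x["contact_force"]-f0)
    if np.abs(x["contact_force"]-f0).max()>4: break
r.wait(.2);x=r.sense();print(x["clock"],x["tcp_pos"],x["contact_force"],x["torque"])
s=r.snapshot("scene")
cv2.imwrite("pics/scene5z.png",cv2.resize(s["frame"][165:265,205:345,::-1],None,fx=5.5,fy=5.5,interpolation=cv2.INTER_CUBIC))
```

```text
11.38 [ 0.562  -0.0421  0.4741] [-1.1777 -1.5486  0.4527]
11.71 [ 0.562  -0.0421  0.4654] [-1.3526 -0.4636  0.6299]
11.97 [ 0.562  -0.0421  0.4595] [-1.5722  0.1256  0.6438]
12.27 [ 0.562  -0.0421  0.4524] [-0.8676  0.0737 -0.2276]
12.57 [ 0.5619 -0.0421  0.4444] [-0.8252  0.6068  1.0458]
12.775 [ 0.5619 -0.0421  0.4452] [ 0.4    -0.1436 -1.9546] [0.0121 0.2112 0.0157]
```

View pics/scene5z.png

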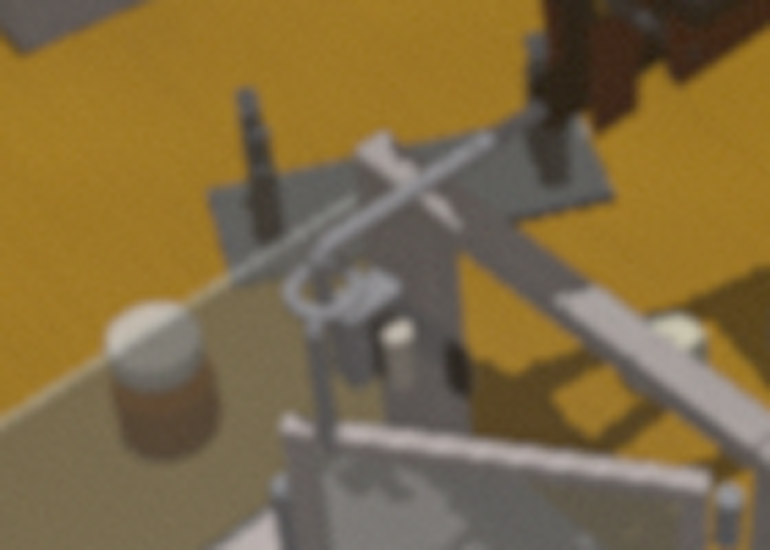

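```bash
cat >> h.py <<'E'
YAW=5.7
ex=np.array([np.cos(np.radians(YAW)),np.sin(np.radians(YAW))]);ey=np.array([-ex[1],ex[0]])
H=np.array([.615,.1078])
def tcp(phi,z=.445,rho=.166):
    p=H+rho*(np.sin(phi)*ex-np.cos(phi)*ey)-.15*ex
    return [p[0],p[1],z]
def ft(x,phi,f0):  # external force opposing closing (positive = pull), and radial
    t=np.cos(phi)*ex+np.sin(phi)*ey; rd=np.sin(phi)*ex-np.cos(phi)*ey
    f=(x["contact_force"]-f0)
    return f[:2]@t, f[:2]@rd, f[2]
E
python3 - <<'E'
from h import *
np.set_printoptions(precision=4,suppress=True)
f0=np.mean([r.sense()["contact_force"] for _ in range(8)],0);print(f0,r.sense()["contact_force"],r.sense()["clock"])
np.save("f0.npy",f0)
phi=.519
for phi in np.linspace(.519,.09,16)[1:]:
    r.servo_line(tcp(phi),[180,0,YAW],speed=.06)
    x=r.sense();F=ft(x,phi,f0);print(round(x["clock"],2),round(phi,3),np.round(F,1))
    if np.hypot(*F[:2])>9: print("STOP");break
r.wait(.2);x=r.sense();print(x["tcp_pos"],tcp(phi),ft(x,phi,f0))
s=r.snapshot("scene")
cv2.imwrite("pics/scene6z.png",cv2.resize(s["frame"][165:265,205:345,::-1],None,fx=5.5,fy=5.5,interpolation=cv2.INTER_CUBIC))
E
```

```text
[ 0.1912 -0.5572 -2.3928] [ 0.1912 -0.5572 -2.3928] 12.825
13.07 0.49 [-0.3 -1.   0.9]
13.32 0.462 [ 0.5 -1.4  0.5]
13.57 0.433 [ 0.5 -1.6  0.8]
13.82 0.405 [ 0.1 -0.4  0.3]
14.07 0.376 [ 0.5 -0.6 -0.4]
14.32 0.347 [ 0.1 -0.9 -0.5]
14.57 0.319 [-0.4 -0.3 -1.1]
14.82 0.29 [ 1.3 -0.9 -0.6]
15.07 0.262 [-0.5 -0.8 -0.3]
15.32 0.233 [-0.  -0.8  0.6]
15.57 0.204 [ 0.9 -0.1  0.4]
15.82 0.176 [-0.4 -0.6 -0. ]
16.07 0.147 [-1.  -0.3  0.2]
16.32 0.119 [ 0.3  0.1 -0.6]
16.57 0.09 [-0.2 -1.3  0.9]
[ 0.497  -0.0702  0.4449] [np.float64(0.4970080844208102), np.float64(-0.0701268279599577), 0.445] (np.float64(-0.9897240347479171), np.float64(0.28143611441829597), np.float64(0.512723403813858))
```

View pics/scene6z.png

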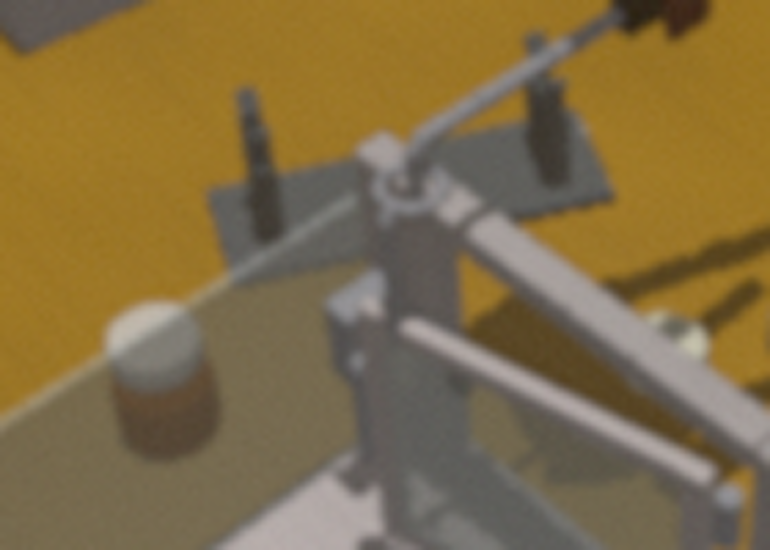

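Run:
```python
from h import *
np.set_printoptions(precision=4,suppress=True)
f0=np.array([.05,-.2,-2.0]);np.save("f0.npy",f0)
phi=.09;L=[];log=[]
def read(phi,n=3):
    a=[]
    for _ in range(n):
        r.wait(.02);a.append(ft(r.sense(),phi,f0))
    return np.array(a)
done=False
while phi>-.13:
    F=log[-1][1] if log else 0
    phi-= .006 if F<5 else .003
    r.servo_line(tcp(phi),[180,0,YAW],speed=.015)
    a=read(phi,2 if F<5 else 3);m=a.mean(0);log.append((phi,m[0],m[1]))
    print(round(r.sense()["clock"],2),round(phi,4),np.round(m,1),round(a[:,0].max(),1))
    if m[0]>12.5: done=True;break
    if a[:,0].max()>17: break
np.save("phi.npy",phi);print(done)
```

```text
17.11 0.084 [ 0.5 -0.6 -0.3] 0.9
17.39 0.078 [ 0.7 -0.1 -0.5] 0.7
17.68 0.072 [-0.7 -0.4 -0.8] -0.2
17.96 0.066 [ 0.4 -0.5 -0.7] 0.4
18.24 0.06 [-0.2 -0.8 -0.3] 0.0
18.52 0.054 [ 0.2 -0.5 -0.4] 0.4
18.81 0.048 [ 0.6  0.1 -0.7] 0.9
19.09 0.042 [ 0.7 -0.1 -1.3] 0.8
19.38 0.036 [ 0.1 -0.4 -0.6] 0.2
19.66 0.03 [ 0.5 -0.6 -1.2] 0.8
19.94 0.024 [ 0.1 -0.8 -0.6] 0.3
20.23 0.018 [ 0.3 -1.1 -0.7] 0.3
20.51 0.012 [ 0.7 -0.3 -0.4] 1.2
20.79 0.006 [ 0.6 -0.5 -0.3] 0.6
21.07 -0.0 [ 0.4 -0.6 -0.3] 0.5
21.36 -0.006 [ 0.4 -0.5 -0.1] 0.7
21.64 -0.012 [ 0.5 -0.6 -0.4] 1.1
21.93 -0.018 [ 0.6 -1.2 -0.2] 0.9
22.21 -0.024 [ 0.7 -0.5 -0.1] 1.2
22.49 -0.03 [ 0.3 -1.  -0.4] 0.4
22.77 -0.036 [ 0.3 -0.5 -0.9] 0.4
23.06 -0.042 [ 0.  -1.4  0.5] 0.1
23.34 -0.048 [ 1.4 -1.2 -0.4] 1.4
23.62 -0.054 [ 5.  -1.1 -2.1] 5.1
23.93 -0.057 [ 5.9 -1.  -1.4] 6.4
24.23 -0.06 [ 6.6 -1.1 -1.9] 7.2
24.52 -0.063 [ 5.9 -1.3 -1.4] 6.4
24.82 -0.066 [ 5.6 -1.3 -1.7] 5.9
25.12 -0.069 [ 5.1 -0.5 -1.3] 5.5
25.43 -0.072 [ 4.7 -1.3 -0.9] 4.8
25.71 -0.078 [ 2.7 -1.5 -1.3] 2.8
25.99 -0.084 [ 1.3 -1.4 -0.1] 1.4
26.27 -0.09 [ 0.2 -2.2 -0.3] 0.4
26.56 -0.096 [-0.1 -0.1 -0.3] 0.0
26.84 -0.102 [-0.1  0.1 -0.4] 0.4
27.12 -0.108 [ 0.2 -0.2  0. ] 0.7
27.41 -0.114 [-0.3 -0.2 -1. ] -0.2
27.69 -0.12 [ 0.2 -0.4 -0.1] 0.3
27.98 -0.126 [-0.4 -0.1 -0.1] -0.2
28.26 -0.132 [ 3.6  0.  -1.2] 3.7
False
```

Run:
```python
from h import *
x=r.sense();print(x["tcp_pos"],tcp(-.132),x["contact_force"],x["opening"],x["clock"])
s=r.snapshot("scene")
cv2.imwrite("pics/scene7z.png",cv2.resize(s["frame"][165:265,205:345,::-1],None,fx=5.5,fy=5.5,interpolation=cv2.INTER_CUBIC))
d=np.array([*(x["tcp_pos"][:2]+.15*ex),x["tcp_pos"][2]-.163])
f=lambda X:tuple(np.round((np.array(proj(s,X))-[205,165]+.41)*5.5,1))
print("bend",f(d),"tip",f(d-[0,0,.038]), "prong at ring h",f([d[0],d[1],.262]))
w=r.snapshot("wrist");cv2.imwrite("pics/w7.png",w["frame"][:,:,::-1])
```

```text
[ 0.46055099 -0.07300559  0.44499056] [np.float64(0.46034492100650143), np.float64(-0.07301021384643486), 0.445] [ 3.78291851 -0.16141288 -3.29977663] 0.01571134244887265 28.2583
bend (np.float64(485.1), np.float64(103.5)) tip (np.float64(488.8), np.float64(169.0)) prong at ring h (np.float64(487.1), np.float64(138.5))
```

View pics/scene7z.png

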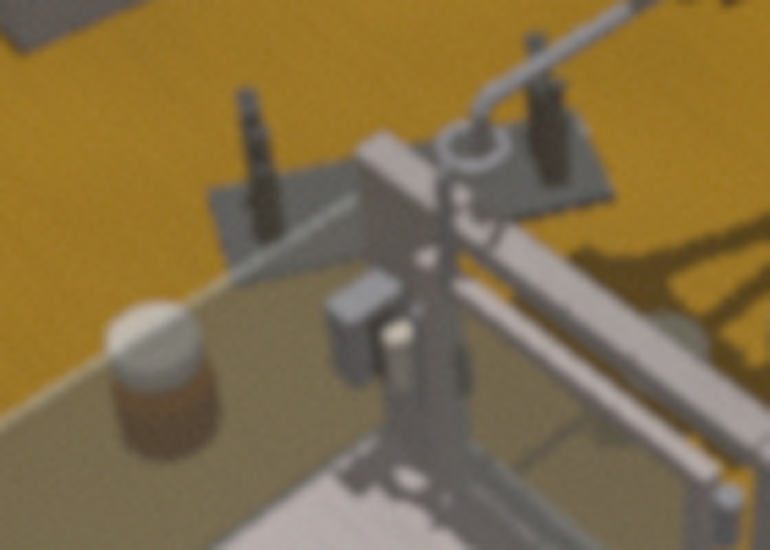

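View pics/w7.png

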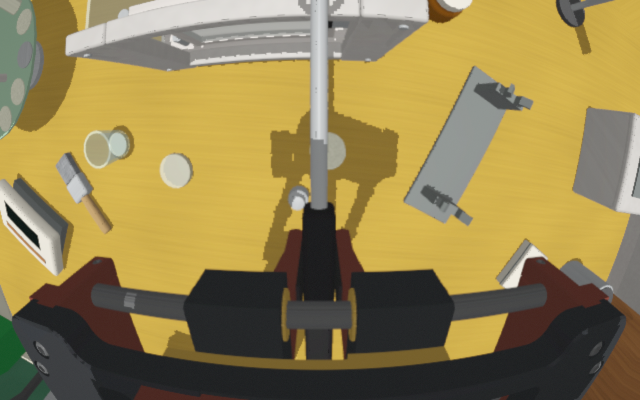

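```bash
cat > pull.py <<'E'
from h import *
f0=np.load("f0.npy");phi=float(np.load("phi.npy"))
def read(n=3):
    a=[]
    for _ in range(n):
        r.wait(.02);a.append(ft(r.sense(),0,f0))
    return np.array(a)
F=3.6
while phi>-.2:
    phi-= .003 if F<11 else .0015
    r.servo_line(tcp(phi),[180,0,YAW],speed=.01)
    a=read();m=a.mean(0);F=m[0]
    print(round(r.sense()["clock"],2),round(phi,4),np.round(m,1),round(a[:,0].max(),1))
    if F>13.5 or a[:,0].max()>17: break
np.save("phi.npy",phi)
if F>13.5:
  for k in range(8):
    a=read(5);m=a.mean(0);print("hold",round(r.sense()["clock"],2),round(phi,5),np.round(m,1),np.round([a[:,0].min(),a[:,0].max()],1))
    e=15-m[0]
    if abs(e)>.5:
        phi-=np.clip(e/4000*.7,-.0004,.0004)/.166
        r.servo_line(tcp(phi),[180,0,YAW],speed=.01)
np.save("phi.npy",phi)
E
python3 pull.py
```

```text
28.66 -0.135 [ 6.3  0.  -1. ] 6.8
28.96 -0.138 [ 7.9  0.1 -2.4] 8.9
29.26 -0.141 [10.2  0.8 -2.4] 10.5
29.56 -0.144 [12.4  0.3 -3.3] 13.4
29.86 -0.1455 [12.9  0.2 -3. ] 13.4
30.16 -0.147 [13.7  1.2 -3. ] 14.4
hold 30.24 -0.147 [14.6  0.9 -3.5] [13.9 15.6]
hold 30.32 -0.147 [13.8  0.8 -3.7] [13.2 14.6]
hold 30.66 -0.14825 [14.7  1.5 -3.7] [14.3 15. ]
hold 30.74 -0.14825 [15.1  0.8 -3.6] [14.3 15.8]
hold 30.82 -0.14825 [14.6  0.8 -3.7] [13.9 15.4]
hold 30.91 -0.14825 [14.9  1.2 -3.6] [14.2 15.5]
hold 30.99 -0.14825 [14.8  1.3 -3.9] [14.2 15.6]
hold 31.07 -0.14825 [15.   1.3 -3.3] [14.2 15.9]
```

Run:
```python
from h import *
f0=np.load("f0.npy")
for _ in range(12):
    r.wait(.04);print(round(ft(r.sense(),0,f0)[0],1),end=" ")
print()
for phi in np.r_[np.linspace(-.1475,-.128,8),np.linspace(-.128,-.089,7)[1:]]:
    r.servo_line(tcp(phi),[180,0,YAW],speed=.03)
    x=r.sense();F=ft(x,0,f0);print(round(x["clock"],2),round(phi,4),np.round(F,1))
    if F[0]<-3: print("STOP");break
s=r.snapshot("scene")
cv2.imwrite("pics/scene8z.png",cv2.resize(s["frame"][165:265,205:345,::-1],None,fx=5.5,fy=5.5,interpolation=cv2.INTER_CUBIC))
```

```text
15.0 14.8 15.7 16.1 15.6 14.5 14.8 15.0 15.8 14.4 15.3 14.2 
31.82 -0.1475 [14.6 -0.1 -4. ]
32.08 -0.1447 [12.3  0.3 -3.4]
32.33 -0.1419 [10.9  0.4 -2.3]
32.58 -0.1391 [ 9.1  0.6 -1.5]
32.83 -0.1364 [ 6.9  0.2 -1.3]
33.08 -0.1336 [ 6.3 -0.1 -1.1]
33.33 -0.1308 [ 3.6  0.  -1.3]
33.58 -0.128 [ 2.2 -0.2 -1.3]
33.83 -0.1215 [-0.  -0.4  0.4]
34.08 -0.115 [-0.  -0.7 -0.3]
34.33 -0.1085 [-0.3 -0.   0. ]
34.58 -0.102 [ 0.1  0.4 -0.5]
34.83 -0.0955 [ 0.5 -0.1 -0.6]
35.08 -0.089 [ 0.8 -0.1  0.6]
```

View pics/scene8z.png

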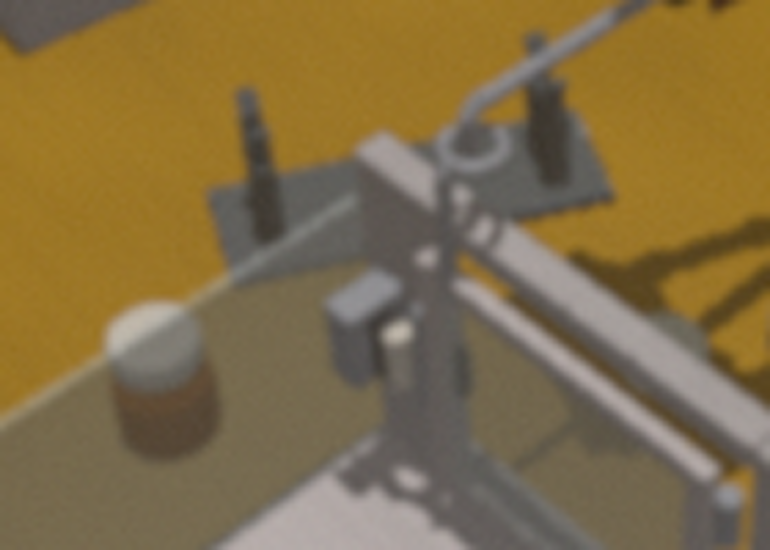

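Run:
```python
from h import *
f0=np.load("f0.npy");p=tcp(-.089)
for z in np.linspace(.45,.49,6):
    r.servo_line([p[0],p[1],z],[180,0,YAW],speed=.05)
    x=r.sense();F=ft(x,0,f0);print(round(x["clock"],2),round(z,3),np.round(F,1))
    if max(abs(np.array(F)))>4: print("STOP");break
r.servo_line([p[0],p[1],.52],speed=.12)
r.servo_line([.44,-.12,.52],speed=.2)
w=r.snapshot("wrist");cv2.imwrite("pics/w9.png",w["frame"][:,:,::-1])
s=r.snapshot("scene");cv2.imwrite("pics/scene9z.png",cv2.resize(s["frame"][165:265,205:345,::-1],None,fx=5.5,fy=5.5,interpolation=cv2.INTER_CUBIC))
w["fish"]=1;x=r.sense();d=np.r_[ex,0];o=x["tcp_pos"]-[0,0,.163]
print(x["clock"],x["contact_force"],x["torque"],"pred hook end",proj(w,o+.154*d),"bound",proj(w,o+.03*d+[0,0,.011]))
```

```text
35.38 0.45 [0.8 0.  0.1]
35.68 0.458 [ 0.3  0.3 -0.2]
35.99 0.466 [-0.3 -0.9 -0.5]
36.3 0.474 [ 0.7 -0.2 -0.5]
36.61 0.482 [ 0.3 -0.7 -0.3]
36.92 0.49 [-0.3 -0.2 -1. ]
37.8417 [-1.03780258e-03 -3.12543070e-02 -2.93701918e+00] [-0.00021245  0.11605776  0.04855389] pred hook end (np.float64(315.7090878216137), np.float64(-43.92403728575903)) bound (np.float64(316.2613381646263), np.float64(215.1033751211806))
```

View pics/w9.png

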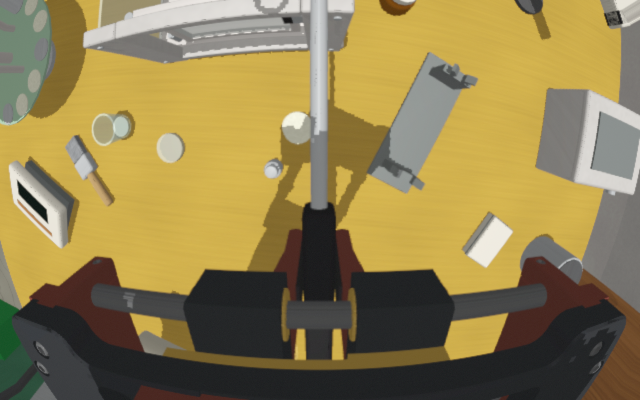

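View pics/scene9z.png

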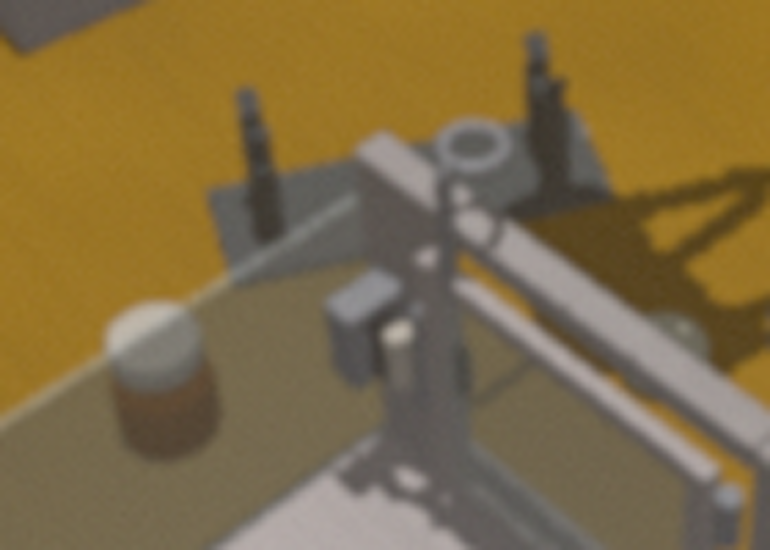

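Run:
```python
from h import *
np.set_printoptions(precision=4,suppress=True)
P=[0.5155,-0.2797]
r.reach([*P,.45],[180,0,-20.5])
r.servo_line([*P,.30],[180,0,-20.5],speed=.2);r.wait(.15)
f0=r.sense()["contact_force"];print(r.sense()["clock"],f0)
for z in [.28,.265,.255,.248,.243,.24,.2385]:
    r.servo_line([*P,z],[180,0,-20.5],speed=.06)
    x=r.sense();f=x["contact_force"]-f0;print(round(x["clock"],2),z,f,x["tcp_pos"])
    if np.abs(f).max()>6: print("STOP");break
w=r.snapshot("wrist");cv2.imwrite("pics/w10.png",w["frame"][:,:,::-1])
s=r.snapshot("scene");cv2.imwrite("pics/scene10z.png",cv2.resize(s["frame"][165:265,205:345,::-1],None,fx=5.5,fy=5.5,interpolation=cv2.INTER_CUBIC))
```

```text
39.675 [-0.3472 -0.4279 -1.5388]
40.16 0.28 [ 0.1727 -0.2653  0.2811] [ 0.5154 -0.2797  0.2791]
40.56 0.265 [-0.0956  1.4192 -0.9062] [ 0.5154 -0.2796  0.2642]
40.88 0.255 [0.7468 0.6785 0.2887] [ 0.5154 -0.2796  0.2542]
41.14 0.248 [-0.3215  0.5089  0.0707] [ 0.5154 -0.2796  0.2473]
41.39 0.243 [ 0.1458  0.5451 -0.6211] [ 0.5154 -0.2796  0.2425]
41.64 0.24 [ 0.7518  0.5289 -0.4912] [ 0.5154 -0.2797  0.2398]
41.89 0.2385 [ 0.3854  0.4582 -0.8276] [ 0.5155 -0.2797  0.2384]
```

View pics/w10.png

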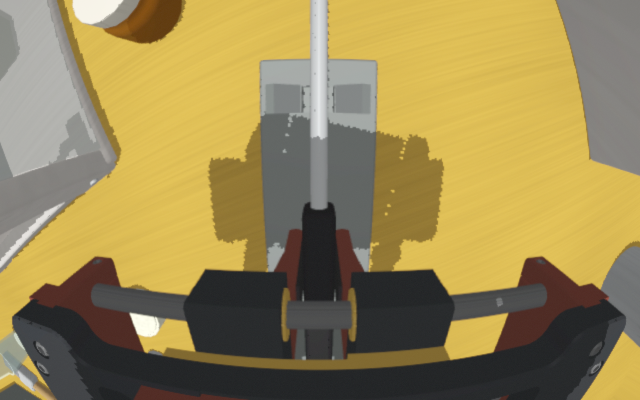

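View pics/scene10z.png

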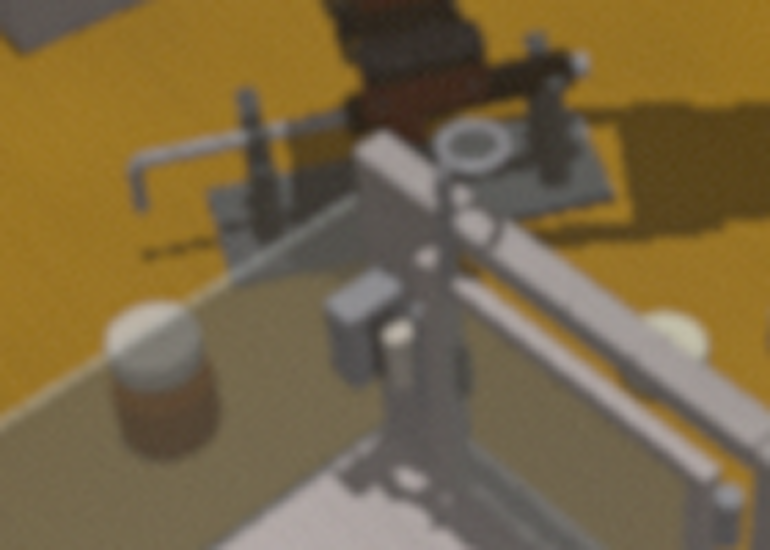

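Run:
```python
from h import *
np.set_printoptions(precision=4,suppress=True)
P=[0.5155,-0.2797]
r.servo_line([*P,.2378],[180,0,-20.5],speed=.03);r.wait(.15);print(r.sense()["contact_force"])
r.let_go();r.wait(.2);x=r.sense();print(x["clock"],x["contact_force"],x["opening"])
r.servo_line([*P,.31],speed=.1)
r.reach([.508,-.278,.40],[180,0,-20.3]);r.wait(.2)
w=r.snapshot("wrist");cv2.imwrite("pics/w11.png",w["frame"][:,:,::-1])
s=r.snapshot("scene");cv2.imwrite("pics/scene11z.png",cv2.resize(s["frame"][165:325,165:345,::-1],None,fx=3.6,fy=3.6,interpolation=cv2.INTER_CUBIC))
print(r.sense()["clock"],r.sense()["contact_force"])
```

```text
[ 1.0772 -0.1703 -0.9381]
43.775 [0.0399 1.3435 0.2876] 0.08763825931130548
45.4 [-0.1969 -0.6286  0.1859]
```

View pics/w11.png

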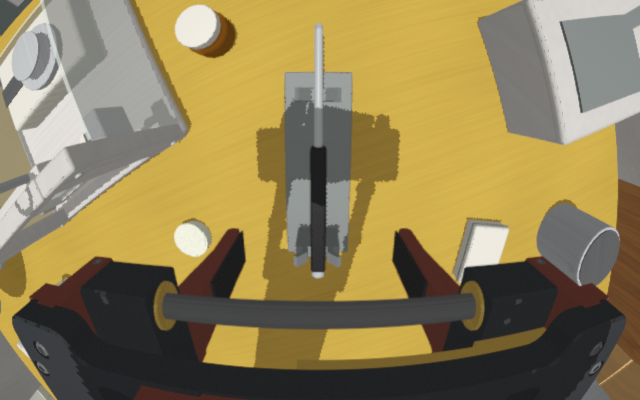

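View pics/scene11z.png

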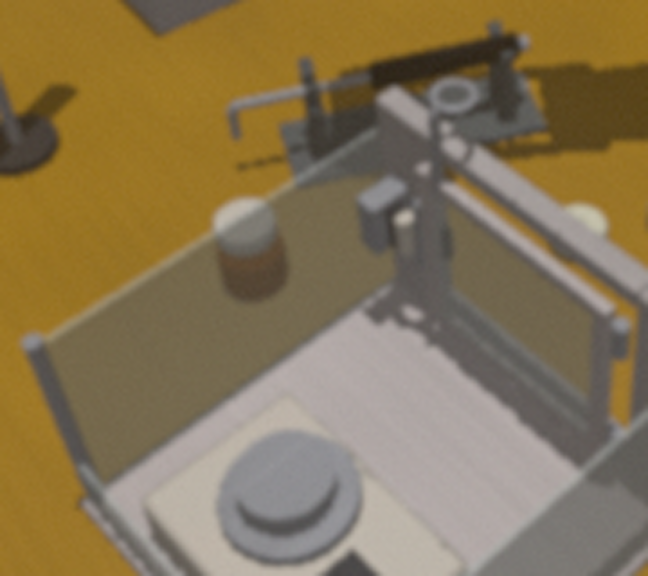

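The pole lies in both forks at the same pixels as at first (hook end (319,25) against (319,28), black/steel edge at row 148 against 149). The flap is still shut against the frame, with the ring at (455,95), so I am handing in.

Run:
```python
from station import r
print(r.hand_in(), r.sense()["clock"])
```

```text
the job is handed in; nothing more can be done
the job is handed in; nothing more can be done
```

The flap is shut on its stop, the pole is back in its rest, and I handed the job in at about 45.4 s of the 59 s allowed.

- **Shutting the flap:** I hooked the ring eye and pulled the flap slowly round. The catch gave way at about 6.6 N (single readings up to 7.2 N), and the flap then met its stop. I held it there at about 15 N for over a second. The readings during the hold were between 13.2 and 16.1 N, and 16.1 N was the highest in the whole pull.
- **Unhooking:** I moved the prong back to the middle of the ring and lifted it out with less than about 1 N on it. The pictures afterwards show the ring and flap unmoved and the flap shut.
- **Pole:** I set it down at the pose where I had gripped it. The wrist picture matches the one from before the grasp to within 1–3 pixels, and the gripper is open and clear of it.

**What disagreed:**
- The catch and the stop came about 8 mm further along the pull than my position estimates predicted. The likely cause is that I gripped the pole a few millimetres behind its origin. The pole's edge stayed at the same place in the wrist pictures throughout, so it did not slip.
- The contact stiffness came out nearer 5 N per millimetre than 4.
- The flap's exact seated angle was not measured. That it is shut rests on the forces I felt and the pictures.

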